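# Stow the limb clamps of the heart recorder by colour

## Task

Put the four limb clamps of the heart recorder away, each in the tray whose floor has the clamp's own colour: set down gently, not dropped, in the middle of the tray and lying along its length (either way round), flat on its lower jaw. Leave the yellow carton and the pill jar where they stand.

Things in the scene. Friction and masses are not known exactly. Their poses are not given: they have to be found in the camera images.
- clamp_red_mid (a point): loose red plastic limb clamp of a heart recorder, a rigid spring-clip shape: 96 mm long (its x axis; the jaws' mouth at +x, the finger tab at -x), 26 mm wide (y), 36 mm high, with a 9 mm steel terminal on the upper jaw rising to 42 mm at x = +24; 50 to 100 g. It lies on its flat lower jaw, z axis up. The solid hinge block in the middle (28 mm long, 26 mm wide, full 36 mm height) is the place to grip, across the width. This point is its centre, 18 mm above its underside.
- clamp_yellow_mid (a point): loose yellow plastic limb clamp of a heart recorder, a rigid spring-clip shape: 96 mm long (its x axis; the jaws' mouth at +x, the finger tab at -x), 26 mm wide (y), 36 mm high, with a 9 mm steel terminal on the upper jaw rising to 42 mm at x = +24; 50 to 100 g. It lies on its flat lower jaw, z axis up. The solid hinge block in the middle (28 mm long, 26 mm wide, full 36 mm height) is the place to grip, across the width. This point is its centre, 18 mm above its underside.
- clamp_green_mid (a point): loose green plastic limb clamp of a heart recorder, a rigid spring-clip shape: 96 mm long (its x axis; the jaws' mouth at +x, the finger tab at -x), 26 mm wide (y), 36 mm high, with a 9 mm steel terminal on the upper jaw rising to 42 mm at x = +24; 50 to 100 g. It lies on its flat lower jaw, z axis up. The solid hinge block in the middle (28 mm long, 26 mm wide, full 36 mm height) is the place to grip, across the width. This point is its centre, 18 mm above its underside.
- clamp_black_mid (a point): loose black plastic limb clamp of a heart recorder, a rigid spring-clip shape: 96 mm long (its x axis; the jaws' mouth at +x, the finger tab at -x), 26 mm wide (y), 36 mm high, with a 9 mm steel terminal on the upper jaw rising to 42 mm at x = +24; 50 to 100 g. It lies on its flat lower jaw, z axis up. The solid hinge block in the middle (28 mm long, 26 mm wide, full 36 mm height) is the place to grip, across the width. This point is its centre, 18 mm above its underside.
- tray_red: shallow open tray with white walls and a red floor, stuck down on the pale blue mat (2 mm thick, on the table): outside 130 mm (its x axis) by 86 mm (y) by 10 mm high, walls 3 mm, floor 3 mm thick, so 124 by 80 mm inside. Origin: centre of its underside; z up.
- tray_yellow: shallow open tray with white walls and a yellow floor, stuck down on the pale blue mat (2 mm thick, on the table): outside 130 mm (its x axis) by 86 mm (y) by 10 mm high, walls 3 mm, floor 3 mm thick, so 124 by 80 mm inside. Origin: centre of its underside; z up.
- tray_green: shallow open tray with white walls and a green floor, stuck down on the pale blue mat (2 mm thick, on the table): outside 130 mm (its x axis) by 86 mm (y) by 10 mm high, walls 3 mm, floor 3 mm thick, so 124 by 80 mm inside. Origin: centre of its underside; z up.
- tray_black: shallow open tray with white walls and a black floor, stuck down on the pale blue mat (2 mm thick, on the table): outside 130 mm (its x axis) by 86 mm (y) by 10 mm high, walls 3 mm, floor 3 mm thick, so 124 by 80 mm inside. Origin: centre of its underside; z up.
- carton_mid (a point): yellow carton with a black band, 70 x 42 x 50 mm high, loose, to be left alone. This point is its centre.
- pills_mid (a point): small white pill jar with a blue cap, 44 mm across, 65 mm high, loose, to be left alone. This point is its centre.
Things that resemble listed ones, but are neither listed nor needed, are in the scene too. Several things look just like the tray_black: the one meant starts farthest from the robot's base. Of the things that look like the part that bears clamp_yellow_mid, the larger one is meant.

How it is judged:
By the outcome, as a careful person would: the job done as asked, in the order asked, and still so for the second after the job is handed in, with the robot touching nothing.
It also fails if it takes over 131 s, if anything falls off the work surface, if the arm or the gripper's body presses on something with over 40 N, if the wrist force passes 120 N, or if a joint passes its speed limit or range.

## Robot

A 6-joint arm with a two-finger parallel gripper is mounted at the origin on the work surface. World frame = base frame: x ahead of the robot, y to its left, z up, the work surface at z = 0. Lengths are in m, angles in rad, forces in N, time in s.
With the tool pointing down it reaches from about 0.35 to 0.725 m from the base axis. Payload 6 kg.
Tool frame: the origin (TCP) lies midway between the tips of the shut fingers; the grasp point (between the pads) lies 19 mm behind it (ctrl.grasp_offset is the distance from the TCP to the grasp point, in m); z points along the fingers, x is the direction in which the jaws open and shut, and the axes are right-handed (so a half turn about z gives the same grasp; the last joint's range is limited). The gripper opens to 85 mm and grips with 20 to 120 N. Pads are 22 mm wide; open, the fingers measure 114 mm over their backs; the gripper's body (76 mm by 85 mm) begins 54 mm behind the grasp point. The pads swing forward as they close: fully open they stand 13 mm farther back than shut.
Start: joints at [0.334, 0.04, 0.085, 0, -1.615, -0.334], TCP at [0.6, 0, 0.21] pointing down, gripper open.
Joint ranges: [-2.56, 2.56], [-1.29, 2.01], [-1.08, 1.49], [-3.29, 1.98], [-2.81, -0.18], [-2.99, 2.99]. Speed limits (rad/s): [2.57, 2.57, 3.01, 3.14, 3.14, 3.14].

## Interface

Orientations are given as a rotation vector (axis times angle).
In Python, from cell import ctrl gives the robot as it stands.
- The arm moves only by the tool jog_arm, never from a script. Its argument "rows" is a list that holds one entry, the list of rows, each a list of 4 numbers: the shift along the tool's x, y, z in cm, then the turn about the tool's z in rad. A call has 1 to 10 rows; each row shifts and turns the commanded pose from where the row before left it, along the tool's axes as they then stand; what a row does not reach is not made up. A row lasts 1/12 s, in which the tool goes at most 41.7 mm and 7.16 degrees, less where a joint would pass 70% of its speed; a pose out of reach is approached as far as the arm can. A call is refused whole if a number of a shift passes 4.17 or a number of a turn 0.125, either way. A call with a gripper value outside its range is refused whole. "fingers" is the closure, from -1 (fully open) to 1 (shut), so that 0 is half open, set as the call begins (left out, the last holds). The fingers move at their own pace and stop on an object; "squeeze" is the grip in N (left out, the last holds). Time passes only in rows, so rows that do not move let the fingers close. It gives the time, the measured TCP pose, the force and the opening at its end, in the units of the state.
- ctrl.state(): the state, without advancing time (a new reading comes with each control period).
- ctrl.get_image(name): name is "scene" or "side" or "wrist"; returns a dict with "pixels" (400x640x3 uint8, blue, green, red), "depth" (400x640 float32, m along the optical axis (not along the pixel's ray), 0 where there is no reading), "mtx" (3x3 intrinsics, pixels), "k1" (the pictures are not rectified: a ray, as slopes to the right and down, at radius r is drawn at 1 + k1 r^2 times it, then the intrinsics apply), "eye" and "orientation" of the camera in the world. Camera axes: x right, y down, z forward; pixel columns grow to the right and rows downward; lengths in m; the calibration is good to about 2 mm. A picture is of the moment at which its call begins.
- ctrl.hand_in(): hands the job in, once; it reports no verdict.
Trained networks look in a picture, given as the dict that the camera call returned (one of the last four; its "shot" number tells which), for a name from the list of things; names that differ only in an ending like _2 or _b are one class to them, and where a whole thing is asked for, a point or a joint stands for the part that bears it (a point fixed in the world has none). Each returns a list of dicts, best first, with "confidence" (0 to 1); they miss things now and then, are a little off and sometimes report something else, mostly with a low value. They report only what shows in the picture. A call takes as long as a camera call. They do not tell look-alikes from the thing itself.
- ctrl.cut_out(thing, picture): "region" (400x640 bool, what is visible of it) and "bbox" ([left, top, right, bottom] as shares, 0 to 1, of the picture: columns of its width, rows of its height, round what is visible of it).
- ctrl.tip_of(thing, picture): "location" ([column, row] as shares, 0 to 1, of the picture: columns of its width, rows of its height: a listed point, or the origin of a listed thing).
The state is a dict: "time_s": time; "joint_pos": joint angles; "dq": joint speeds; "joint_efforts": joint torques, N m; "tool_pos": TCP position; "ee_rot": TCP orientation; "force": force on the tool from outside, world axes, zero at the start; "ft_torque": the same for the moment, N m; "grip_width": finger opening in m.
Only numpy, scipy, OpenCV 4.12 (cv2) and the standard library are available. Lean on these libraries where they do the work, as an engineer would, in place of code of your own. Each camera call takes 0.05 s, during which the arm holds its last target. There are 200 camera calls.

## Working session

There is one attempt and no reset: what is moved stays moved. The work goes in short steps, Python scripts to look and compute and a tool call to move; the robot and the scene stay as the last step left them, time stands still between calls to the robot, and variables do not carry over. Pictures are saved under pics/ and viewed, on a budget of 14 in all, crops included, one or two more only if the job needs it, and the job is handed in when it is done.

Besides the shell and the picture viewer there is one more tool, called after "Call:" by a JSON object that holds its "name" and its "arguments", one argument or row to a line. jog_arm: Moves the arm, as the interface text tells. Its arguments: {"type":"object","properties":{"rows":{"type":"array"},"fingers":{"type":"number"},"squeeze":{"type":"number"}},"required":["rows"]}

```bash
mkdir -p pics; ls
python3 - <<'E'
from cell import ctrl
import cv2
print(ctrl.state())
for n in("scene","side"):
    p=ctrl.get_image(n); cv2.imwrite(f"pics/{n}0.png",p["pixels"]); print(n,p["mtx"],p["k1"],p["eye"],p["orientation"],p["shot"])
E
```

```text
pics
{'time_s': 0.0, 'joint_pos': array([ 3.33717615e-01,  4.08345182e-02,  8.37964446e-02, -5.00836053e-04,
       -1.61547101e+00, -3.33710038e-01]), 'dq': array([9.34154940e-04, 7.32474710e-04, 2.55329056e-04, 9.45803042e-05,
       3.55505885e-04, 3.80354571e-04]), 'joint_efforts': array([-7.27207535e-04, -3.68200672e+01,  3.47413230e+01,  6.93227157e+00,
       -5.48646509e-03, -9.47124363e-06]), 'tool_pos': array([5.99637152e-01, 1.05761155e-04, 2.09150820e-01]), 'ee_rot': array([ 4.63376747e-05, -3.13981049e+00,  1.38575083e-04]), 'force': array([-0.05630207, -0.10140573, -0.08840227]), 'ft_torque': array([ 0.05255218,  0.00292467, -0.02505568]), 'grip_width': 0.08539812264744692}
scene [[373.92444153   0.         324.24564558]
 [  0.         373.92444153 202.88214278]
 [  0.           0.           1.        ]] -0.036649146007539095 [ 0.83295221 -0.44574362  0.72226122] [-2.28816591 -0.83384405  0.3428445 ] 1
side [[389.54744695   0.         319.76734419]
 [  0.         389.54744695 196.54215588]
 [  0.           0.           1.        ]] -0.06969592785903267 [0.14512611 0.86549784 0.80945477] [-0.48971846  2.6688796  -1.28228887] 2
```

View pics/scene0.png

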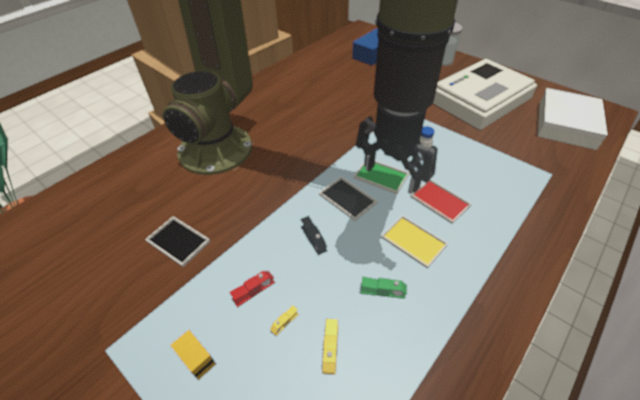

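View pics/side0.png

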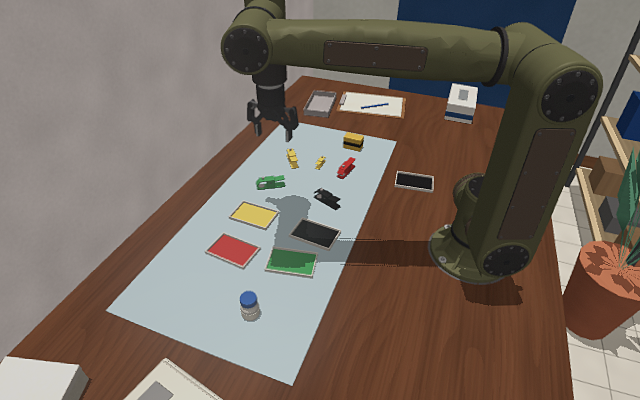

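The scene picture shows the red clamp at (252,287), green (384,288), black (314,235) and the yellow clamps: large at (330,345), small at (284,320). The trays are green (382,176), red (440,200) and yellow (414,241), with black ones at (347,198) on the mat and (178,240) on the table. The side view agrees. The large yellow clamp and the black tray on the mat look like the ones meant; I'll check by measuring them.

```bash
cat > h.py <<'E'
from cell import ctrl
import cv2, numpy as np
from scipy.spatial.transform import Rotation as R
def rays(p,uv):
    K=p["mtx"]; uv=np.atleast_2d(uv).astype(float)
    d=(uv-[K[0,2],K[1,2]])/[K[0,0],K[1,1]]; s=d.copy()
    for _ in range(8): s=d/(1+p["k1"]*(s**2).sum(1,keepdims=True))
    return np.c_[s,np.ones(len(s))]@R.from_rotvec(p["orientation"]).as_matrix().T
def plane(p,uv,z):
    r=rays(p,uv); e=np.asarray(p["eye"]); return e+r*((z-e[2])/r[:,2])[:,None]
def cloud(p,mask):
    v,u=np.nonzero(mask&(p["depth"]>0)); return np.asarray(p["eye"])+rays(p,np.c_[u,v])*p["depth"][v,u][:,None]
def rect(xy):
    (c,(a,b),t)=cv2.minAreaRect((xy*1000).astype(np.float32))
    if a<b: a,b,t=b,a,t+90
    return np.round([*c,a,b,(t+90)%180-90],1)   # mm, long-axis yaw deg
E
python3 - <<'E'
from h import *
for n in("scene","side"):
    p=ctrl.get_image(n)
    for t in["clamp_red_mid","clamp_yellow_mid","clamp_green_mid","clamp_black_mid","tray_red","tray_yellow","tray_green","tray_black","carton_mid","pills_mid"]:
        tips=[(round(k["confidence"],2),np.round(plane(p,np.array(k["location"])*[640,400],.02 if'clamp'in t else .002)[0][:2]*1000)) for k in ctrl.tip_of(t,p)]
        print(n,t,"tips",tips)
        for k in ctrl.cut_out(t,p):
            m=cv2.erode(k["region"].astype(np.uint8),np.ones((2,2)))>0
            c=cloud(p,m)
            if len(c)>20: print("   ",round(k["confidence"],2),len(c),"rect",rect(c[:,:2]),"z",np.round(np.percentile(c[:,2],[2,50,98])*1000),"base",round(np.hypot(*c[:,:2].mean(0)),3))
E
```

```text
scene clamp_red_mid tips [(0.64, array([ 449., -254.]))]
    0.39 709 rect [ 658.2 -239.2   93.8   25.1  -52.7] z [ 2. 33. 41.] base 0.706
scene clamp_yellow_mid tips [(0.71, array([ 658., -232.])), (0.6, array([ 545., -259.]))]
    0.81 658 rect [ 658.  -239.3   94.    24.   -55.1] z [ 5. 34. 41.] base 0.706
    0.64 318 rect [ 553.3 -256.8   65.    15.2   87.3] z [-0. 20. 26.] base 0.612
scene clamp_green_mid tips [(0.88, array([658., -73.]))]
    0.64 738 rect [664.  -72.3  92.3  25.1  32.2] z [ 3. 31. 39.] base 0.669
scene clamp_black_mid tips [(0.91, array([457., -62.]))]
    0.71 421 rect [458.3 -63.3  93.3  24.  -19.9] z [ 5. 33. 41.] base 0.47
scene tray_red tips [(0.78, array([633., 230.]))]
    0.7 1281 rect [629.5 238.8 130.3  90.   -4.5] z [ 1.  4. 12.] base 0.677
scene tray_yellow tips [(0.91, array([648.,  92.]))]
    0.85 1616 rect [644.4  84.2 128.   87.4  -3.4] z [ 1.  4. 11.] base 0.652
    0.74 1224 rect [629.1 238.6 129.6  89.6  -4.5] z [ 1.  4. 11.] base 0.676
scene tray_green tips [(0.85, array([457., 221.])), (0.19, array([ 657., -233.]))]
    0.56 954 rect [45
[... 1929 characters left out ...]
 -413.7   67.6   47.     2.1] z [ 5. 37. 54.] base 0.619
side tray_black tips [(0.97, array([439., 106.])), (0.7, array([ 216., -269.])), (0.37, array([ 465., -292.]))]
    0.65 591 rect [ 203.9 -276.5  127.6   94.     6.4] z [-0.  4. 12.] base 0.343
    0.61 109 rect [ 648.5 -227.2   73.1   23.2  -51.4] z [ 6. 33. 40.] base 0.684
    0.59 982 rect [435.2  95.  130.7  89.6  -5. ] z [ 2.  5. 13.] base 0.445
side carton_mid tips [(0.64, array([ 483., -473.]))]
    0.58 306 rect [ 467.2 -448.1  114.    66.8   85.3] z [ 1. 34. 54.] base 0.619
side pills_mid tips [(0.72, array([504., 378.])), (0.2, array([ 481., -470.]))]
    0.57 469 rect [478.6 407.1  42.3  40.4 -77.2] z [ 8. 52. 70.] base 0.63
```

Look-alikes:
- **Black trays:** (347,198) is 0.446 m from the base and (178,240) is 0.345 m. The one at (347,198) on the mat is meant, being the farther.
- **Yellow clamps:** (330,345) measures 94x24 mm and (284,320) 65x15 mm. The larger, at (330,345), is meant.

I'll confirm both in one crop.

Run:
```python
import cv2
a=cv2.imread("pics/scene0.png")[155:390,140:470]
cv2.imwrite("pics/crop.png",cv2.resize(a,None,fx=2.4,fy=2.4,interpolation=cv2.INTER_CUBIC))
```

```text
(no output)
```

View pics/crop.png

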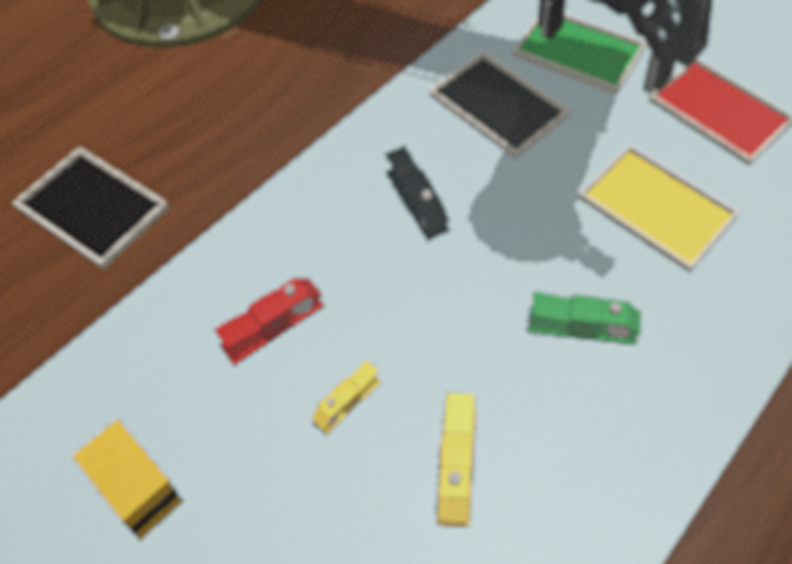

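Call:
{"name": "jog_arm", "arguments": {
  "rows": [
    [[3.5,-1.6,0,-0.125],[3.5,-1.6,0,-0.125],[3,-1,0,-0.125],[0,0,0,-0.125],[0,0,0,-0.125],[0,0,0,-0.125],[0,0,0,-0.125],[0,0,0,-0.125],[0,0,0,-0.125],[0,0,0,-0.097]]
  ],
  "fingers": -0.5,
  "squeeze": 40
}}

```text
time_s: 3.03
tool_pos: [0.5056, -0.0533, 0.2103]
ee_rot: [-1.81, 2.567, -0.0]
force: [0.2, -0.2, -0.2]
grip_width: 0.0642
```

The crop confirms it. The chosen black tray is at crop (500,103), on the mat; the other is beside the base at (88,205). The chosen yellow clamp is the large one at crop (456,455); the small one is at (345,397). Next is a wrist view of the black clamp.

```bash
cat >> h.py <<'E'
def now():
    s=ctrl.state(); M=R.from_rotvec(s["ee_rot"]).as_matrix()
    return s,M,np.degrees(np.arctan2(M[1,0],M[0,0]))
def plan(x,y,z,yaw,n=None,w=False):
    """to TCP x,y,z (mm) gripping/holding a thing of long-axis yaw (deg); shift split over n rows in CURRENT tool frame, turn separately"""
    s,M,a=now(); d=M.T@(np.array([x,y,z])/1000-s["tool_pos"])*100
    t=-(((yaw+90-a)+90)%180-90)
    print("shift cm",np.round(d,2),"|d|",round(np.linalg.norm(d),1),"turn rad",round(np.radians(t),3),"other",round(np.radians(t-np.sign(t)*180),3),"j6",round(s["joint_pos"][5],2),"axis",round(a,1),"t",round(s["time_s"],1))
def look(names,cam="wrist",save=None):
    p=ctrl.get_image(cam)
    if save: cv2.imwrite(f"pics/{save}.png",p["pixels"])
    for t in names:
        for k in ctrl.cut_out(t,p)[:3]:
            c=cloud(p,cv2.erode(k["region"].astype(np.uint8),np.ones((2,2)))>0)
            if len(c)<20: continue
            h=c[c[:,2]>.03]
            print(cam,t,round(k["confidence"],2),len(c),"rect",rect(c[:,:2]),"z",np.round(np.percentile(c[:,2],[2,50,98])*1000), "top",rect(h[:,:2]) if len(h)>20 else "")
    return p
E
python3 - <<'E'
from h import *
look(["clamp_black_mid","tray_black"],save="w1"); plan(458,-63,60,-20)
E
```

```text
wrist clamp_black_mid 0.65 1748 rect [455.8 -63.   94.3  25.9 -21.7] z [ 8. 36. 43.] top [452.6 -61.9  87.6  25.7 -20.4]
wrist tray_black 0.93 3883 rect [466.1  77.2 198.2 123.7 -25.6] z [ 3.  5. 12.] top 
wrist tray_black 0.59 3028 rect [ 204.8 -280.8  139.    84.6    9.2] z [ 1.  3. 10.] top 
shift cm [ 2.55  4.14 15.03] |d| 15.8 turn rad -0.002 other 3.139 j6 0.93 axis -110.1 t 3.2
```

View pics/w1.png

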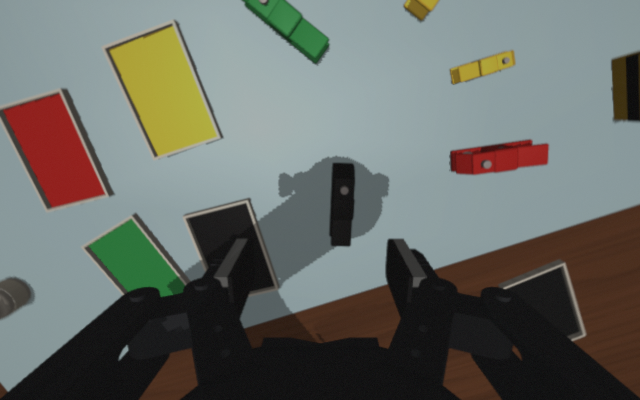

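The wrist view shows the black clamp at (342,205), aligned with the gripper, with nothing in the fingers' way.

Call:
{"name": "jog_arm", "arguments": {
  "rows": [
    [[1.3,2.1,2,0],[1.3,2.2,3.5,0],[0,0,3.5,0],[0,0,3.5,0],[0,0,2.5,0],[0,0,2.5,0],[0,0,1.5,0],[0,0,1.2,0],[0,0,0,0],[0,0,0,0]]
  ]
}}

```text
time_s: 4.02
tool_pos: [0.4574, -0.063, 0.0099]
ee_rot: [1.8, -2.574, 0.0]
force: [0.9, -0.8, 0.6]
grip_width: 0.0636
```

Run:
```python
from h import *
plan(456.5,-63,8,-20.5); print(ctrl.state()["force"])
```

```text
shift cm [0.03 0.09 0.19] |d| 0.2 turn rad 0.008 other -3.134 j6 0.92 axis -110.1 t 4.0
[ 0.94110083 -0.77523418  0.59594651]
```

Call:
{"name": "jog_arm", "arguments": {
  "rows": [
    [[0,0.1,0.2,0],[0,0,0,0],[0,0,0,0],[0,0,0,0],[0,0,0,0],[0,0,0,0],[0,0,0,0],[0,0,0,0],[0,0,0,0]]
  ],
  "fingers": 1,
  "squeeze": 40
}}

```text
time_s: 4.77
tool_pos: [0.4571, -0.0625, 0.0087]
ee_rot: [-1.802, 2.572, -0.002]
force: [-1.7, 0.6, 5.1]
grip_width: 0.0244
```

Call:
{"name": "jog_arm", "arguments": {
  "rows": [
    [[0,0,-1,0],[0,0,-2.5,0],[0,0,-3.5,0],[0,0,0,0],[0,0,0,0]]
  ]
}}

```text
time_s: 5.18
tool_pos: [0.4577, -0.0623, 0.0801]
ee_rot: [-1.8, 2.57, -0.003]
force: [-0.6, -0.6, -1.7]
grip_width: 0.0247
```

Run:
```python
from h import *
plan(436.5,94.3,81,-5.3)
look(["tray_black"])
```

```text
shift cm [-13.99   7.34  -0.08] |d| 15.8 turn rad -0.256 other 2.885 j6 0.92 axis -110.0 t 5.2
wrist tray_black 0.73 5568 rect [ 209.1 -264.6  131.5   75.5   -0.3] z [ 1.  3. 10.] top 
wrist tray_black 0.63 9702 rect [467.2  79.6 169.7 116.6 -46. ] z [ 3.  5. 12.] top
```

Call:
{"name": "jog_arm", "arguments": {
  "rows": [
    [[-3.5,1.8,0,0],[-3.5,1.8,0,0],[-3.5,1.9,0,0],[-3.5,1.8,0,0],[0,0,0,-0.12],[0,0,0,-0.12],[0,0,0,-0.016],[0,0,0,0],[0,0,0,0]]
  ]
}}

```text
time_s: 6.03
tool_pos: [0.4353, 0.0935, 0.0769]
ee_rot: [2.111, -2.325, -0.001]
force: [-0.6, 0.5, 0.4]
grip_width: 0.0251
```

Run:
```python
from h import *
plan(436.5,94.3,12,-5.3)
```

```text
shift cm [-0.1  -0.12  6.49] |d| 6.5 turn rad -0.004 other 3.137 j6 0.81 axis -95.5 t 6.0
```

Call:
{"name": "jog_arm", "arguments": {
  "rows": [
    [[-0.1,-0.1,2,0],[0,0,2,0],[0,0,1,0],[0,0,0.5,0],[0,0,0.4,0],[0,0,0.3,0],[0,0,0,0],[0,0,0,0]]
  ]
}}

```text
time_s: 6.7
tool_pos: [0.4371, 0.095, 0.0162]
ee_rot: [-2.115, 2.322, -0.001]
force: [-0.3, 0.5, -0.9]
grip_width: 0.0247
```

Call:
{"name": "jog_arm", "arguments": {
  "rows": [
    [[0,0,0.2,0],[0,0,0.1,0],[0,0,0.1,0],[0,0,0,0],[0,0,0,0]]
  ]
}}

```text
time_s: 7.12
tool_pos: [0.4369, 0.0949, 0.0118]
ee_rot: [-2.116, 2.322, -0.0]
force: [0.3, -0.0, 0.4]
grip_width: 0.0247
```

Call:
{"name": "jog_arm", "arguments": {
  "rows": [
    [[0,0,0.05,0],[0,0,0.05,0],[0,0,0,0],[0,0,0,0]]
  ]
}}

```text
time_s: 7.45
tool_pos: [0.4369, 0.0949, 0.0116]
ee_rot: [-2.116, 2.322, -0.001]
force: [-4.6, 0.6, 7.4]
grip_width: 0.0245
```

Contact at 7 N. Opening partway, inside the tray walls.

Call:
{"name": "jog_arm", "arguments": {
  "rows": [
    [[0,0,0,0],[0,0,0,0],[0,0,0,0],[0,0,0,0],[0,0,0,0],[0,0,0,0]]
  ],
  "fingers": 0.1
}}

```text
time_s: 7.95
tool_pos: [0.4366, 0.0948, 0.0104]
ee_rot: [2.116, -2.322, -0.0]
force: [-0.9, -1.3, 1.0]
grip_width: 0.0385
```

Call:
{"name": "jog_arm", "arguments": {
  "rows": [
    [[0,0,-1,0],[0,0,-2.5,0],[0,0,-3.5,0],[0,0,-4,0],[0,0,-4,0],[0,0,-3,0],[0,0,0,0],[0,0,0,0]]
  ]
}}

```text
time_s: 8.62
tool_pos: [0.4375, 0.0953, 0.1935]
ee_rot: [-2.113, 2.319, -0.001]
force: [0.4, 0.7, -0.7]
grip_width: 0.0381
```

Run:
```python
from h import *
look(["clamp_black_mid","tray_black","tray_yellow","tray_red","tray_green","clamp_green_mid"],save="w2")
plan(664,-72,130,32)
```

```text
wrist clamp_black_mid 0.69 1920 rect [435.2  93.6  93.7  24.4  -5.9] z [28. 39. 46.] top [433.4  93.8  90.1  24.4  -5.9]
wrist tray_black 0.9 5204 rect [ 199.2 -278.7  147.2   89.7    6.9] z [ 1.  3. 10.] top 
wrist tray_black 0.86 6275 rect [433.1  91.  133.2  88.7  -4.5] z [ 3.  5. 12.] top 
wrist tray_yellow 0.82 3002 rect [593.9  84.9  84.5  34.3  87.2] z [ 3.  5. 12.] top 
wrist tray_red 0.64 5736 rect [593.6 241.4  87.7  63.   84.7] z [ 3.  5. 12.] top 
wrist tray_green 0.72 8479 rect [455.2 217.5 128.6  86.5  10.7] z [ 3.  5. 12.] top 
shift cm [ 14.48 -24.21   5.96] |d| 28.8 turn rad -0.651 other 2.49 j6 0.81 axis -95.3 t 9.0
```

View pics/w2.png

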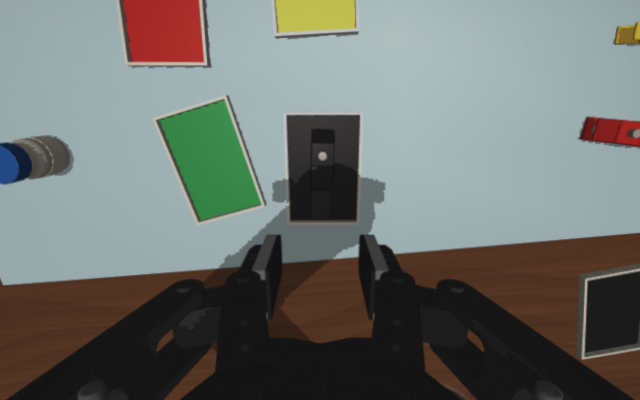

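The wrist view shows the black clamp at (322,165), centred in its tray (323,168) and aligned with it. It measures (435,94), yaw -6°, against the tray's (436,94), yaw -5°. Next is the green clamp.

Call:
{"name": "jog_arm", "arguments": {
  "rows": [
    [[2,-3.4,0,0],[2,-3.4,0,0],[2,-3.4,0,0],[2,-3.4,0,0],[2,-3.4,0,0],[2,-3.4,0,0],[2.2,-3.4,0,0],[0,0,0,-0.12],[0,0,0,-0.12],[0,0,0,-0.12]]
  ],
  "fingers": -0.5
}}

```text
time_s: 9.8
tool_pos: [0.6607, -0.0695, 0.1881]
ee_rot: [2.499, -1.898, -0.004]
force: [0.3, 0.8, -0.3]
grip_width: 0.0638
```

Call:
{"name": "jog_arm", "arguments": {
  "rows": [
    [[0,0,1,-0.12],[0,0,1,-0.12],[0,0,1,-0.05],[0,0,0,0],[0,0,0,0]]
  ]
}}

```text
time_s: 10.22
tool_pos: [0.6601, -0.0687, 0.1594]
ee_rot: [2.744, -1.527, -0.003]
force: [-0.2, -0.2, 0.4]
grip_width: 0.0645
```

Run:
```python
from h import *
look(["clamp_green_mid","tray_yellow"],save="w3")
plan(664,-72,9,32)
```

```text
wrist clamp_green_mid 0.83 2357 rect [661.2 -72.   94.3  25.8  30.4] z [24. 36. 43.] top [658.5 -73.3  88.2  24.6  32.3]
shift cm [ 0.44 -0.08 15.24] |d| 15.2 turn rad -0.003 other 3.139 j6 1.93 axis -58.1 t 10.4
```

Call:
{"name": "jog_arm", "arguments": {
  "rows": [
    [[0.4,0,2,0],[0,0,3,0],[0,0,3,0],[0,0,2.5,0],[0,0,2,0],[0,0,1.3,0],[0,0,0.8,0],[0,0,0.4,0],[0,0,0,0],[0,0,0,0]]
  ]
}}

```text
time_s: 11.2
tool_pos: [0.6635, -0.072, 0.012]
ee_rot: [-2.746, 1.524, -0.003]
force: [0.9, -0.6, 0.8]
grip_width: 0.064
```

Call:
{"name": "jog_arm", "arguments": {
  "rows": [
    [[0,0.1,0.3,0],[0,0,0,0],[0,0,0,0],[0,0,0,0],[0,0,0,0],[0,0,0,0],[0,0,0,0],[0,0,0,0],[0,0,0,0]]
  ],
  "fingers": 1
}}

```text
time_s: 11.95
tool_pos: [0.6622, -0.0725, 0.0082]
ee_rot: [-2.747, 1.524, -0.001]
force: [-1.5, 1.2, 5.1]
grip_width: 0.0244
```

Call:
{"name": "jog_arm", "arguments": {
  "rows": [
    [[0,0,-1,0],[0,0,-2.5,0],[0,0,-3.5,0],[0,0,-1,0],[0,0,0,0],[0,0,0,0]]
  ]
}}

```text
time_s: 12.45
tool_pos: [0.6621, -0.0724, 0.0884]
ee_rot: [-2.745, 1.525, -0.001]
force: [1.1, 0.6, -1.0]
grip_width: 0.0248
```

Run:
```python
from h import *
plan(456.5,219.5,90,11)
```

```text
shift cm [-35.65   2.02  -0.17] |d| 35.7 turn rad 0.365 other -2.777 j6 1.94 axis -58.1 t 12.4
```

Call:
{"name": "jog_arm", "arguments": {
  "rows": [
    [[-3.5,0.2,0,0],[-3.5,0.2,0,0],[-3.6,0.2,0,0],[-3.6,0.2,0,0],[-3.6,0.2,0,0],[-3.6,0.2,0,0],[-3.6,0.2,0,0],[-3.6,0.2,0,0],[-3.5,0.2,0,0],[-3.5,0.2,0,0]]
  ]
}}

```text
time_s: 13.28
tool_pos: [0.4546, 0.2197, 0.0861]
ee_rot: [2.745, -1.524, -0.002]
force: [0.9, 1.3, -0.6]
grip_width: 0.0249
```

Call:
{"name": "jog_arm", "arguments": {
  "rows": [
    [[0,0,0,0.12],[0,0,0,0.12],[0,0,0,0.125],[0,0,0,0],[0,0,0,0]]
  ]
}}

```text
time_s: 13.7
tool_pos: [0.456, 0.2187, 0.0864]
ee_rot: [2.427, -1.992, -0.001]
force: [0.3, -1.4, -1.5]
grip_width: 0.0245
```

Run:
```python
from h import *
plan(456.5,219.5,12,11)
```

```text
shift cm [-0.07 -0.08  7.44] |d| 7.4 turn rad 0.004 other -3.138 j6 0.92 axis -78.8 t 13.7
```

Call:
{"name": "jog_arm", "arguments": {
  "rows": [
    [[-0.1,-0.1,2,0],[0,0,2,0],[0,0,1.5,0],[0,0,0.8,0],[0,0,0.6,0],[0,0,0.2,0],[0,0,0,0],[0,0,0,0]]
  ]
}}

```text
time_s: 14.37
tool_pos: [0.4578, 0.2205, 0.0174]
ee_rot: [-2.424, 1.997, -0.001]
force: [-0.6, -0.3, -0.3]
grip_width: 0.0247
```

Call:
{"name": "jog_arm", "arguments": {
  "rows": [
    [[0,0,0.1,0],[0,0,0.1,0],[0,0,0,0],[0,0,0,0]]
  ]
}}

```text
time_s: 14.7
tool_pos: [0.4574, 0.2203, 0.0147]
ee_rot: [-2.424, 1.998, 0.0]
force: [0.1, -0.6, -1.0]
grip_width: 0.0248
```

Call:
{"name": "jog_arm", "arguments": {
  "rows": [
    [[0,0,0.1,0],[0,0,0.1,0],[0,0,0.05,0],[0,0,0.05,0],[0,0,0.05,0],[0,0,0,0],[0,0,0,0]]
  ]
}}

```text
time_s: 15.28
tool_pos: [0.4574, 0.2203, 0.0112]
ee_rot: [-2.424, 1.998, -0.0]
force: [-1.2, 0.0, 1.6]
grip_width: 0.0247
```

Contact, at the expected height. Release.

Call:
{"name": "jog_arm", "arguments": {
  "rows": [
    [[0,0,0.03,0],[0,0,0,0],[0,0,0,0],[0,0,0,0],[0,0,0,0],[0,0,0,0]]
  ],
  "fingers": 0.1
}}

```text
time_s: 15.78
tool_pos: [0.4573, 0.2203, 0.0107]
ee_rot: [2.424, -1.998, -0.0]
force: [-0.4, 0.4, 0.2]
grip_width: 0.0387
```

Call:
{"name": "jog_arm", "arguments": {
  "rows": [
    [[0,0,-1,0],[0,0,-2.5,0],[0,0,-3.5,0],[0,0,-4,0],[0,0,-4,0],[0,0,-3,0],[0,0,0,0],[0,0,0,0]]
  ]
}}

```text
time_s: 16.45
tool_pos: [0.4581, 0.2209, 0.1939]
ee_rot: [-2.42, 1.995, -0.001]
force: [-0.4, -0.5, -0.8]
grip_width: 0.0383
```

Run:
```python
from h import *
look(["clamp_green_mid","tray_green"],save="w4")
plan(658,-239,190,-55)
```

```text
wrist clamp_green_mid 0.93 2005 rect [457.  220.4  94.3  26.4  12.8] z [27. 39. 46.] top [455.6 220.4  91.2  25.5  11.4]
wrist tray_green 0.75 6134 rect [455.4 217.7 129.5  87.2  10.5] z [ 3.  5. 12.] top 
shift cm [ 4.890e+01 -1.098e+01 -2.000e-02] |d| 50.1 turn rad 1.152 other -1.989 j6 0.92 axis -79.0 t 16.6
```

Call:
{"name": "jog_arm", "arguments": {
  "rows": [
    [[3.9,-0.9,0,0],[3.9,-0.9,0,0],[3.9,-0.9,0,0],[3.9,-0.9,0,0],[3.9,-0.9,0,0],[3.9,-0.9,0,0],[3.9,-0.9,0,0],[3.9,-0.9,0,0],[3.9,-0.9,0,0],[3.9,-0.9,0,0]]
  ],
  "fingers": -0.5
}}

```text
time_s: 17.43
tool_pos: [0.6201, -0.1474, 0.1891]
ee_rot: [2.423, -1.997, -0.003]
force: [0.6, 0.2, 0.7]
grip_width: 0.0643
```

Call:
{"name": "jog_arm", "arguments": {
  "rows": [
    [[3.8,-0.8,0,0],[3.8,-0.8,0,0],[2.3,-0.4,0,0],[0,0,0,0.12],[0,0,0,0.12],[0,0,0,0.12],[0,0,0,0.12],[0,0,0,0.12],[0,0,0,0.12],[0,0,0,0.12]]
  ]
}}

```text
time_s: 18.27
tool_pos: [0.6581, -0.2387, 0.1888]
ee_rot: [1.389, -2.815, -0.003]
force: [-0.7, 0.0, 0.9]
grip_width: 0.0645
```

Call:
{"name": "jog_arm", "arguments": {
  "rows": [
    [[0,0,0.8,0.12],[0,0,0.8,0.12],[0,0,0.8,0.072],[0,0,0.6,0],[0,0,0,0],[0,0,0,0]]
  ]
}}

```text
time_s: 18.77
tool_pos: [0.6583, -0.2387, 0.1596]
ee_rot: [0.948, -2.993, -0.001]
force: [0.2, 0.3, 0.4]
grip_width: 0.0644
```

Run:
```python
from h import *
look(["clamp_yellow_mid"],save="w5")
plan(658,-239,9,-55)
```

```text
wrist clamp_yellow_mid 0.78 2411 rect [ 650.1 -235.4  109.3   25.1  -52.4] z [24. 36. 43.] top [ 653.  -238.8   88.2   24.1  -55. ]
wrist clamp_yellow_mid 0.71 1204 rect [ 543.5 -258.1   64.3   30.4   86.4] z [ 4. 23. 29.] top 
shift cm [ 0.07  0.04 15.21] |d| 15.2 turn rad 0.002 other -3.14 j6 0.68 axis -144.9 t 18.9
```

View pics/w5.png

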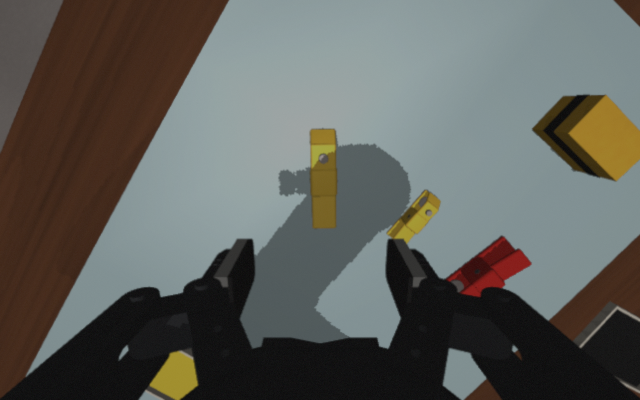

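The wrist view shows the large yellow clamp at (323,180), aligned. The small one at (415,215) is clear of the finger path.

Call:
{"name": "jog_arm", "arguments": {
  "rows": [
    [[0.3,0.1,2,0],[0,0,3,0],[0,0,3,0],[0,0,2.5,0],[0,0,2,0],[0,0,1.3,0],[0,0,0.8,0],[0,0,0.4,0],[0,0,0,0],[0,0,0,0]]
  ]
}}

```text
time_s: 19.7
tool_pos: [0.6565, -0.2399, 0.0123]
ee_rot: [-0.945, 2.994, -0.002]
force: [0.2, 0.5, -0.2]
grip_width: 0.0643
```

Call:
{"name": "jog_arm", "arguments": {
  "rows": [
    [[0.1,0,0.3,0],[0,0,0,0],[0,0,0,0],[0,0,0,0],[0,0,0,0],[0,0,0,0],[0,0,0,0],[0,0,0,0],[0,0,0,0]]
  ],
  "fingers": 1
}}

```text
time_s: 20.45
tool_pos: [0.6553, -0.2403, 0.0085]
ee_rot: [-0.945, 2.995, -0.001]
force: [-0.7, 0.5, 3.7]
grip_width: 0.0248
```

Call:
{"name": "jog_arm", "arguments": {
  "rows": [
    [[0,0,-1,0],[0,0,-2.5,0],[0,0,-3.5,0],[0,0,-1,0],[0,0,0,0],[0,0,0,0]]
  ]
}}

```text
time_s: 20.95
tool_pos: [0.6551, -0.2401, 0.0883]
ee_rot: [-0.944, 2.995, 0.0]
force: [0.8, -0.2, -2.0]
grip_width: 0.0243
```

Run:
```python
from h import *
plan(642.5,85,90,-3.3)
```

```text
shift cm [-17.61  27.35  -0.15] |d| 32.5 turn rad -0.902 other 2.239 j6 0.68 axis -145.0 t 20.9
```

Call:
{"name": "jog_arm", "arguments": {
  "rows": [
    [[-1.8,2.8,0,0],[-1.8,2.8,0,0],[-1.8,2.8,0,0],[-1.8,2.8,0,0],[-1.8,2.8,0,0],[-1.8,2.8,0,0],[-1.8,2.8,0,0],[-1.8,2.8,0,0],[-1.8,2.7,0,0],[-1.4,2.3,0,0]]
  ]
}}

```text
time_s: 21.78
tool_pos: [0.6405, 0.0872, 0.0855]
ee_rot: [0.945, -2.993, -0.001]
force: [0.3, -0.0, -1.0]
grip_width: 0.0246
```

Call:
{"name": "jog_arm", "arguments": {
  "rows": [
    [[0,0,0,-0.12],[0,0,0,-0.12],[0,0,0,-0.12],[0,0,0,-0.12],[0,0,0,-0.12],[0,0,0,-0.12],[0,0,0,-0.12],[0,0,0,-0.062],[0,0,0,0],[0,0,0,0]]
  ]
}}

```text
time_s: 22.62
tool_pos: [0.6411, 0.085, 0.0861]
ee_rot: [2.152, -2.285, -0.002]
force: [0.4, -0.2, -1.0]
grip_width: 0.0244
```

Run:
```python
from h import *
look(["tray_yellow"]); plan(642.5,85,12,-3.3)
```

```text
wrist tray_yellow 0.57 9099 rect [651.8  82.9 110.4  87.3  -3.5] z [ 3.  5. 12.] top 
shift cm [-0.   -0.12  7.47] |d| 7.5 turn rad -0.002 other 3.139 j6 1.07 axis -93.4 t 22.7
```

Call:
{"name": "jog_arm", "arguments": {
  "rows": [
    [[0,-0.1,2,0],[0,0,2,0],[0,0,1.5,0],[0,0,0.8,0],[0,0,0.6,0],[0,0,0.2,0],[0,0,0.1,0],[0,0,0.1,0],[0,0,0,0],[0,0,0,0]]
  ]
}}

```text
time_s: 23.55
tool_pos: [0.6432, 0.0853, 0.0155]
ee_rot: [-2.156, 2.284, -0.001]
force: [-0.6, -0.9, -0.6]
grip_width: 0.0246
```

Call:
{"name": "jog_arm", "arguments": {
  "rows": [
    [[0,0,0.1,0],[0,0,0.1,0],[0,0,0.05,0],[0,0,0,0],[0,0,0,0]]
  ]
}}

```text
time_s: 23.97
tool_pos: [0.6428, 0.0851, 0.0121]
ee_rot: [2.156, -2.285, -0.0]
force: [-0.2, 0.1, -0.1]
grip_width: 0.0246
```

Call:
{"name": "jog_arm", "arguments": {
  "rows": [
    [[0,0,0.05,0],[0,0,0.05,0],[0,0,0,0],[0,0,0,0]]
  ]
}}

```text
time_s: 24.3
tool_pos: [0.6429, 0.0851, 0.0115]
ee_rot: [-2.156, 2.285, -0.0]
force: [-0.1, -0.6, 1.4]
grip_width: 0.0249
```

Call:
{"name": "jog_arm", "arguments": {
  "rows": [
    [[0,0,0.03,0],[0,0,0,0],[0,0,0,0],[0,0,0,0],[0,0,0,0],[0,0,0,0]]
  ],
  "fingers": 0.1
}}

```text
time_s: 24.8
tool_pos: [0.6429, 0.0851, 0.0109]
ee_rot: [2.156, -2.285, -0.0]
force: [-0.2, -0.1, 0.1]
grip_width: 0.0384
```

Call:
{"name": "jog_arm", "arguments": {
  "rows": [
    [[0,0,-1,0],[0,0,-2.5,0],[0,0,-3.5,0],[0,0,-4,0],[0,0,-4,0],[0,0,-3,0],[0,0,0,0],[0,0,0,0]]
  ]
}}

```text
time_s: 25.47
tool_pos: [0.6439, 0.0854, 0.195]
ee_rot: [-2.153, 2.281, -0.004]
force: [0.4, -0.8, -0.6]
grip_width: 0.0383
```

Run:
```python
from h import *
look(["clamp_yellow_mid","tray_yellow","tray_red"],save="w6")
plan(449,-247,190,74.5)
```

```text
wrist clamp_yellow_mid 0.91 1957 rect [642.7  84.5  93.8  25.4  -1.6] z [27. 39. 46.] top [640.9  84.7  90.3  24.4  -3.3]
wrist clamp_yellow_mid 0.88 1016 rect [ 544.9 -260.1   70.5   26.4   85.7] z [ 3. 23. 27.] top 
wrist clamp_yellow_mid 0.17 987 rect [541.3  82.2 221.8  25.2  -6.1] z [ 9. 39. 46.] top [541.6  84.3 222.   24.8  -5. ]
wrist tray_yellow 0.93 6086 rect [639.1  82.4 133.5  86.9  -2.3] z [ 3.  5. 12.] top 
wrist tray_red 0.4 1937 rect [642.8  84.1  94.1  25.5  -2.7] z [27. 39. 46.] top [640.9  84.7  90.4  24.3  -2.8]
shift cm [3.426e+01 1.738e+01 2.000e-02] |d| 38.4 turn rad -1.358 other 1.784 j6 1.07 axis -93.3 t 25.7
```

Call:
{"name": "jog_arm", "arguments": {
  "rows": [
    [[3.4,1.7,0,0],[3.4,1.7,0,0],[3.4,1.7,0,0],[3.4,1.7,0,0],[3.4,1.7,0,0],[3.4,1.8,0,0],[3.4,1.8,0,0],[3.4,1.8,0,0],[3.5,1.8,0,0],[3.5,1.8,0,0]]
  ],
  "fingers": -0.5
}}

```text
time_s: 26.5
tool_pos: [0.4467, -0.2474, 0.1901]
ee_rot: [2.156, -2.283, -0.002]
force: [0.4, -0.5, -0.2]
grip_width: 0.0639
```

Call:
{"name": "jog_arm", "arguments": {
  "rows": [
    [[0,0,0,0.12],[0,0,0,0.12],[0,0,0,0.12],[0,0,0,0.12],[0,0,0,0.12],[0,0,0,0.12],[0,0,0,0.12],[0,0,0,0.12],[0,0,0,0.12],[0,0,0,0.12]]
  ]
}}

```text
time_s: 27.33
tool_pos: [0.4479, -0.2461, 0.1899]
ee_rot: [0.48, -3.103, -0.001]
force: [-0.1, 0.1, 0.1]
grip_width: 0.0638
```

Call:
{"name": "jog_arm", "arguments": {
  "rows": [
    [[0,0,0.8,0.12],[0,0,0.8,0.12],[0,0,0.8,0.12],[0,0,0.6,0.12],[0,0,0,0.104],[0,0,0,0],[0,0,0,0]]
  ]
}}

```text
time_s: 27.92
tool_pos: [0.448, -0.2462, 0.1603]
ee_rot: [-0.419, -3.112, 0.0]
force: [0.2, -0.6, 0.0]
grip_width: 0.0641
```

Run:
```python
from h import *
look(["clamp_red_mid"],save="w7")
plan(449,-247,9,74.5)
```

```text
wrist clamp_red_mid 0.63 2361 rect [ 446.9 -245.1  104.2   26.5   78.7] z [ 7. 36. 43.] top [ 446.1 -253.5   87.5   24.7   78.7]
shift cm [-0.09 -0.05 15.18] |d| 15.2 turn rad 0.002 other -3.139 j6 -0.16 axis 164.6 t 28.0
```

View pics/w7.png

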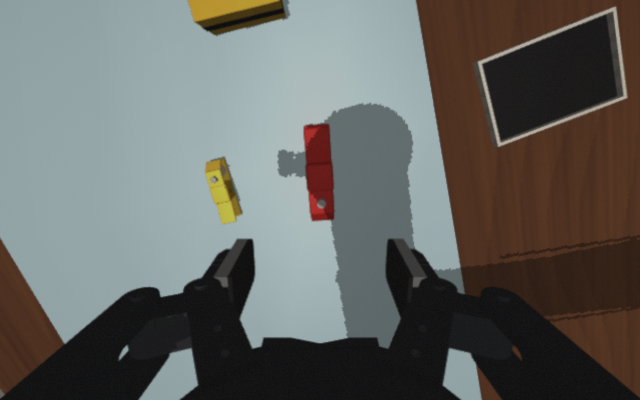

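The wrist view shows the red clamp at (319,172), turned about 4° from the gripper. The small yellow one at (222,190) is clear.

Call:
{"name": "jog_arm", "arguments": {
  "rows": [
    [[0,0,2,-0.072],[0.05,-0.4,3,0],[0,0,3,0],[0,0,2.5,0],[0,0,2,0],[0,0,1.3,0],[0,0,0.8,0],[0,0,0.4,0],[0,0,0,0],[0,0,0,0]]
  ]
}}

```text
time_s: 28.85
tool_pos: [0.4477, -0.2502, 0.0119]
ee_rot: [0.311, 3.125, -0.001]
force: [0.3, 0.1, -0.1]
grip_width: 0.064
```

Call:
{"name": "jog_arm", "arguments": {
  "rows": [
    [[0.1,0,0.3,0],[0,0,0,0],[0,0,0,0],[0,0,0,0],[0,0,0,0],[0,0,0,0],[0,0,0,0],[0,0,0,0],[0,0,0,0]]
  ],
  "fingers": 1
}}

```text
time_s: 29.6
tool_pos: [0.4466, -0.25, 0.0086]
ee_rot: [0.312, 3.125, -0.001]
force: [0.9, 0.5, 4.6]
grip_width: 0.0249
```

Call:
{"name": "jog_arm", "arguments": {
  "rows": [
    [[0,0,-1,0],[0,0,-2.5,0],[0,0,-3.5,0],[0,0,-1,0],[0,0,0,0],[0,0,0,0]]
  ]
}}

```text
time_s: 30.1
tool_pos: [0.4461, -0.2495, 0.0881]
ee_rot: [0.312, 3.126, 0.001]
force: [-1.1, -0.8, -2.0]
grip_width: 0.0246
```

Run:
```python
from h import *
plan(627,240,90,-5.5)
```

```text
shift cm [-8.04 51.57 -0.15] |d| 52.2 turn rad 1.468 other -1.674 j6 -0.08 axis 168.6 t 30.1
```

Call:
{"name": "jog_arm", "arguments": {
  "rows": [
    [[-0.5,3.7,0,0],[-0.6,3.7,0,0],[-0.6,3.7,0,0],[-0.6,3.7,0,0],[-0.6,3.7,0,0],[-0.6,3.7,0,0],[-0.6,3.7,0,0],[-0.6,3.7,0,0],[-0.5,3.7,0,0],[-0.5,3.7,0,0]]
  ]
}}

```text
time_s: 30.93
tool_pos: [0.5742, 0.1032, 0.0857]
ee_rot: [-0.312, -3.123, 0.002]
force: [1.1, -0.1, -1.3]
grip_width: 0.0249
```

Call:
{"name": "jog_arm", "arguments": {
  "rows": [
    [[-0.6,3.7,0,0],[-0.6,3.7,0,0],[-0.6,3.7,0,0],[-0.5,3.5,0,0],[0,0,0,-0.12],[0,0,0,-0.12],[0,0,0,-0.12],[0,0,0,-0.12],[0,0,0,-0.12],[0,0,0,-0.12]]
  ]
}}

```text
time_s: 31.77
tool_pos: [0.6254, 0.2397, 0.0852]
ee_rot: [0.817, -3.029, 0.001]
force: [-0.0, -0.6, -0.6]
grip_width: 0.0245
```

Call:
{"name": "jog_arm", "arguments": {
  "rows": [
    [[0,0,0,-0.12],[0,0,0,-0.12],[0,0,0,-0.12],[0,0,0,-0.12],[0,0,0,-0.12],[0,0,0,-0.12],[0,0,0,-0.12],[0,0,0,-0.114],[0,0,0,0],[0,0,0,0]]
  ]
}}

```text
time_s: 32.6
tool_pos: [0.6257, 0.2398, 0.086]
ee_rot: [2.106, -2.327, -0.001]
force: [0.2, -0.1, -1.4]
grip_width: 0.025
```

Run:
```python
from h import *
look(["tray_red"]); plan(627,240,12,-5.5)
```

```text
wrist tray_red 0.7 9053 rect [636.4 236.5 110.2  86.9  -5.6] z [ 3.  5. 12.] top 
shift cm [-0.02 -0.1   7.48] |d| 7.5 turn rad -0.003 other 3.139 j6 0.81 axis -95.7 t 32.7
```

Call:
{"name": "jog_arm", "arguments": {
  "rows": [
    [[0.1,-0.1,2,0],[0,0,2,0],[0,0,1.5,0],[0,0,0.8,0],[0,0,0.6,0],[0,0,0.2,0],[0,0,0.1,0],[0,0,0.1,0],[0,0,0,0],[0,0,0,0]]
  ]
}}

```text
time_s: 33.53
tool_pos: [0.6278, 0.2393, 0.0157]
ee_rot: [-2.112, 2.324, -0.0]
force: [-0.6, 0.7, -0.7]
grip_width: 0.0249
```

Call:
{"name": "jog_arm", "arguments": {
  "rows": [
    [[0,0,0.1,0],[0,0,0.1,0],[0,0,0.05,0],[0,0,0,0],[0,0,0,0]]
  ]
}}

```text
time_s: 33.95
tool_pos: [0.6274, 0.2391, 0.0124]
ee_rot: [2.112, -2.325, -0.0]
force: [-0.4, 0.9, -0.8]
grip_width: 0.0247
```

Call:
{"name": "jog_arm", "arguments": {
  "rows": [
    [[0,0,0.05,0],[0,0,0,0],[0,0,0,0]]
  ]
}}

```text
time_s: 34.2
tool_pos: [0.6274, 0.2391, 0.0119]
ee_rot: [2.112, -2.325, -0.0]
force: [0.1, 0.4, -1.3]
grip_width: 0.0247
```

Call:
{"name": "jog_arm", "arguments": {
  "rows": [
    [[0,0,0.05,0],[0,0,0,0],[0,0,0,0]]
  ]
}}

```text
time_s: 34.45
tool_pos: [0.6275, 0.2391, 0.0117]
ee_rot: [-2.113, 2.325, -0.0]
force: [-1.0, -0.4, 0.9]
grip_width: 0.025
```

Call:
{"name": "jog_arm", "arguments": {
  "rows": [
    [[0,0,0.03,0],[0,0,0,0],[0,0,0,0],[0,0,0,0],[0,0,0,0],[0,0,0,0]]
  ],
  "fingers": 0.1
}}

```text
time_s: 34.95
tool_pos: [0.6275, 0.2391, 0.0111]
ee_rot: [2.112, -2.325, -0.0]
force: [0.3, -0.0, 0.4]
grip_width: 0.0384
```

Call:
{"name": "jog_arm", "arguments": {
  "rows": [
    [[0,0,-1,0],[0,0,-2.5,0],[0,0,-3.5,0],[0,0,-4,0],[0,0,-4,0],[0,0,-3,0],[0,0,0,0],[0,0,0,0]]
  ]
}}

```text
time_s: 35.62
tool_pos: [0.6284, 0.2396, 0.1954]
ee_rot: [-2.108, 2.321, -0.002]
force: [0.6, -0.1, -1.4]
grip_width: 0.0384
```

Run:
```python
from h import *
look(["clamp_red_mid","tray_red"],save="w8")
for n in("scene","side"): look(["carton_mid","pills_mid"],n,save=n+"9")
```

```text
wrist clamp_red_mid 0.6 1883 rect [626.1 239.4  94.3  24.   -5.7] z [11. 39. 46.] top [628.3 239.5  90.   23.5  -5.7]
wrist tray_red 0.89 6289 rect [624.8 237.9 133.1  88.6  -5.9] z [ 3.  5. 12.] top [625.  252.1  76.1   1.2  -6. ]
scene carton_mid 0.73 1054 rect [ 475.7 -418.8   68.9   40.3   -5. ] z [ 5. 49. 51.] top [ 475.4 -418.5   68.1   40.1   -4.4]
scene pills_mid 0.89 300 rect [486.4 399.2  40.5  38.3  68.1] z [ 7. 41. 66.] top [486.  399.7  39.6  37.4  67.2]
side carton_mid 0.73 285 rect [ 470.5 -432.1   84.4   66.8   87.9] z [ 5. 38. 55.] top [ 4.714e+02 -4.154e+02  6.710e+01  4.970e+01  2.000e-01]
side pills_mid 0.64 430 rect [476.4 394.9  68.1  37.9  80. ] z [12. 54. 70.] top [479.6 407.9  40.9  35.4  68.3]
```

View pics/w8.png

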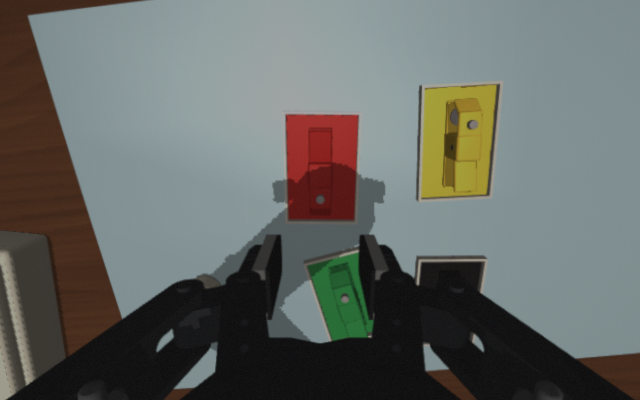

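View pics/side9.png

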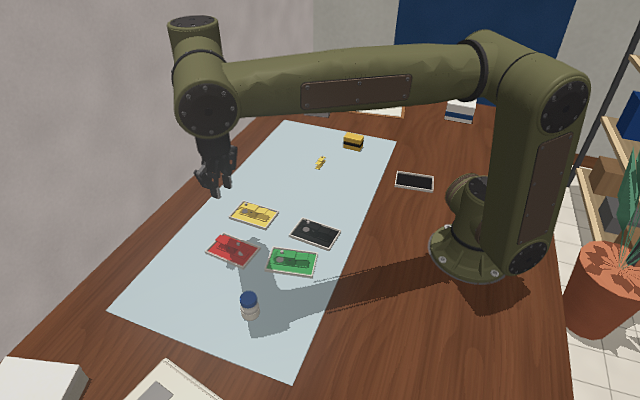

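In the wrist view the red clamp is at (320,170), centred in its tray. The side view shows all four clamps flat in their own trays, with the carton (353,142), jar (249,305) and small yellow clamp (320,162) where they were.

```bash
python3 -c "
from cell import ctrl
print(ctrl.hand_in())"
```

```text
the job is handed in; nothing more can be done
None
```

All four clamps (the larger of the two yellow ones) are in the trays of their own colour, and the job is handed in at about 36 s. I used the black tray on the mat, which is the farther of the two from the base. Each clamp was lowered until the force reading showed light contact, about 1–7 N, and then released.

- **Placing:** the last wrist-camera measurements put each clamp within about 4 mm of its tray's centre, within about 2° of its length, and flat.
- **Left alone:** the carton is unmoved to within about 1 mm in the scene camera. The jar stands at the same place in the side view. Its first scene measurement was spoilt by the gripper being in the way, so that comparison is rougher. The small yellow clamp and the other black tray are where they were.
- **Disagreements:** the cameras differed by 2–4 mm in x, so I averaged them for the tray centres. No check failed.

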